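# Shut and latch the spare-bulb hatch of a microscope lamp box

## Robot

A 6-joint arm with a two-finger parallel gripper is mounted at the origin on the work surface. World frame = base frame: x ahead of the robot, y to its left, z up, the work surface at z = 0. Lengths are in mm, angles in rad, forces in N, time in s.
With the tool pointing down it reaches from about 275 to 725 mm from the base axis. Payload 15.9 kg.
Tool frame: the origin (TCP) lies on the centre line of the jaws, within the pads' length; the fingertips stand manip.tip_reach ahead of it and the grasp point (between the pads) lies 8 mm behind it (manip.tip_reach is the distance from the TCP to the fingertips, in mm); z points along the fingers, y is the line along which they close (so a half turn about z gives the same grasp; the last joint's range is limited). The gripper opens to 85 mm and grips with 20 to 120 N. Pads are 22 mm wide; open, the fingers measure 114 mm over their backs; the gripper's body (76 mm by 85 mm) begins 54 mm behind the grasp point. The pads swing forward as they close: fully open they stand 13 mm farther back than shut.
Start: joints at [-1.198, 0.213, -0.034, 1.323, 0, 1.571], TCP at [182.105, -465.643, 242.306] pointing down, gripper open.
Joint ranges: [-2.98, 2.98], [-0.74, 1.72], [-1.14, 1.35], [-2.1, 2.04], [-1.57, 1.44], [-3.14, 3.14]. Speed limits (rad/s): [1.89, 1.89, 2.39, 2.57, 3.14, 3.14].

## Interface

Orientations are given as a unit quaternion [x, y, z, w].
In Python, from rig import get_state, vision, workorder, manip gives the robot as it stands. The module is installed in compiled form; this text tells all that it offers.
- The arm moves only by the tool carry_out, never from a script. Its argument "deltas" is a list of rows, each a list of 3 entries, a list of its own where there are three numbers: the shift along the world's x, y, z in cm, then the turn, a rotation vector about the world's x, y, z in degrees, then the closure, from -1 (fully open) to 1 (shut). In form: [[[x, y, z], [rx, ry, rz], hand], ...]. A call has 1 to 10 rows; each row is the pose to reach, as a shift and turn from the pose commanded when the call began; what a row does not reach only later rows make up. A row lasts 1/8 s, in which the tool goes at most 62.5 mm and 10.7 degrees, less where a joint would pass 70% of its speed; a pose out of reach is approached as far as the arm can. A call with a gripper value outside its range is refused whole. The fingers move at their own pace and stop on an object; "newtons" is the grip in N (left out, the last holds). Time passes only in rows, so rows that repeat a pose let the fingers close. It gives the time, the measured TCP pose, the force, the opening and the grip force at its end, in the units of the state.
- get_state(): the state, without advancing time (a new reading comes with each control period).
- vision.get_image(name): name is "scene" or "top"; returns a dict with "pixels" (480x640x3 uint8, blue, green, red), "z_map" (480x640 float32, mm along the optical axis (not along the pixel's ray), 0 where there is no reading), "mtx" (3x3 intrinsics, pixels), "view" (4x4, takes a point from world to camera coordinates). Camera axes: x right, y up, looking along -z (the intrinsics and any distortion apply to the point x, -y, -z); pixel columns grow to the right and rows downward; lengths in mm; the calibration is good to about 2 mm. A picture is of the moment at which its call begins.
- workorder.close_job(): hands the job in; it is judged then, once.
The state is a dict: "t": time; "joints": joint angles; "dq": joint speeds; "joint_efforts": joint torques, N m; "tcp_pos": TCP position; "ee_rot": TCP orientation; "wrist_force": force on the tool from outside, world axes, zero at the start; "ft_torque": the same for the moment, N m; "gripper_width": finger opening in mm; "finger_force": force on a finger pad.
Only numpy, scipy, OpenCV 4.12 (cv2) and the standard library are available. Lean on these libraries where they do the work, as an engineer would, in place of code of your own. Each camera call takes 0.05 s, during which the arm holds its last target. There are 200 camera calls.

## Task

One of the two lamp-supply boxes on the microscopy bench has been left with its spare-bulb hatch standing ajar. Press that hatch fully shut, then turn its wing knob clockwise (seen from above) until it stops, after a bit less than a quarter turn, so that the cam tongue beneath swings behind the frame edge and the hatch is latched; let go of it. The other box is already latched: leave its wing knob as it is.

Things in the scene. Friction and masses are not known exactly. Their poses are not given: they have to be found in the camera images.
- lamp_box: The box to latch: fixed, cream sheet metal, 220 x 220 x 85 mm high; origin at the centre of its underside, x from its front (towards the robot) to its back, z up. Its top is a frame round an aluminium hatch that lies flush when shut: x -65 to 85, y -80 to 80, z 85 mm. Bare panel at y = 55 or -55 mm beside the knob is good to press. A like box stands beside it, left or right.
- hatch (a joint): Opening angle of that box's hatch, rad: 0 = shut and flush; grows as its free front edge rises. Starts at 0.3 to 0.6. The hinge line runs along the box's y at its back, x = 85, z = 85 mm. Panel 150 mm from hinge to free edge, 4 mm thick. Stiff hinge: stays where left; a few newtons downward near the free edge close it.
- wing (a joint): Turn of that hatch's wing knob, rad, growing clockwise from above. 0: bar along the box's y (tongue free); stop at 1.57: bar along the box's x (tongue 15 mm behind frame). Starts at 0.2 to 0.45; light friction 0.06 N m. Black bar 54 long, 10 thick, 10 to 36 mm above the panel, on a 32 mm round boss; axis at box x = -30, y = 0 with the hatch shut. Grip across the 10 mm, 24 mm above panel.
- spare_wing (a joint): The same angle of the wing knob on the other, identical box, whose hatch is shut: already latched, about 1.5 rad. Not to be turned. Further out stand a blue slide case, an amber bottle and a microscope.

How it is judged (in metres and radians):
On the way:
1. the hatch is pressed shut while its wing knob is still unlatched (value of joint hatch below 0.07 rad and value of joint wing below 0.8 rad), for 0.2 s.
At the end, for the whole second after the job is handed in: The hatch is shut (within 0.07 rad, 10 mm at its free edge), its wing knob is turned to the latched position (beyond 1.3 rad, within 15 degrees of the stop), and the other box's wing knob is still latched (beyond 1.2 rad) (value of joint hatch below 0.07 rad and value of joint wing above 1.3 rad and value of joint spare_wing above 1.2 rad); the robot touches nothing.
It fails at once if the other box's wing knob is turned out of its latched position (value of joint spare_wing below 1.2 rad).
It also fails if it takes over 42 s, if anything falls off the work surface, if the arm or the gripper's body presses on something with over 40 N, if the wrist force passes 120 N, or if a joint passes its speed limit or range.

## Working session

There is one attempt and no reset: what is moved stays moved. The work goes in short steps, Python scripts to look and compute and a tool call to move; the robot and the scene stay as the last step left them, time stands still between calls to the robot, and variables do not carry over. Pictures are saved under pics/ and viewed, at most 10 in all, crops included, and the job is handed in when it is done.

Besides the shell and the picture viewer there is one more tool, called after "Call:" by a JSON object that holds its "method" and its "body", one argument or row to a line. carry_out: Moves the arm, as the interface text tells. Its arguments: {"type":"object","properties":{"deltas":{"type":"array"},"newtons":{"type":"number"}},"required":["deltas"]}

```bash
mkdir -p pics
cat > h.py <<'E'
import numpy as np,cv2
from rig import get_state, vision, workorder, manip
def cloud(im):
    z=im["z_map"];K=im["mtx"];v,u=np.mgrid[:480,:640]
    c=np.stack([(u-K[0,2])/K[0,0]*z,-(v-K[1,2])/K[1,1]*z,-z,np.ones_like(z)],-1)
    return (c@np.linalg.inv(im["view"]).T)[...,:3]
E
python3 - <<'E'
from h import *
s=get_state();print(s,manip.tip_reach)
a=vision.get_image("scene");b=vision.get_image("top")
cv2.imwrite("pics/s.png",a["pixels"]);cv2.imwrite("pics/t.png",b["pixels"])
for i in(a,b):print(i["mtx"],i["view"].round(3),(i["z_map"]>0).mean())
np.savez("im0.npz",**{"s_"+k:v for k,v in a.items()},**{"t_"+k:v for k,v in b.items()})
E
```

```text
{'t': 0.0, 'joints': array([-1.19799011e+00,  2.13344404e-01, -3.50393904e-02,  1.32350975e+00,
       -1.67429941e-05,  1.57080772e+00]), 'dq': array([-7.96507114e-05, -2.17441949e-03, -1.66998272e-03, -1.39715131e-04,
        8.20874855e-04, -2.79554124e-03]), 'joint_efforts': array([-2.14585212e-03, -6.86165500e+01,  4.87116623e+01,  1.76871498e-02,
       -1.70958697e-04, -4.88060749e-06]), 'tcp_pos': array([ 181.99234666, -465.35443762,  241.82985265]), 'ee_rot': array([ 9.82678094e-01,  1.85319894e-01, -1.09900358e-04, -5.37551195e-04]), 'wrist_force': array([ 0.39823991,  1.30548639, -0.36521887]), 'ft_torque': array([-0.01805414, -0.00026762, -0.00074951]), 'finger_force': 0.0, 'gripper_width': 85.36930372442568} 11.0
[[529.95310585   0.         317.26720047]
 [  0.         529.95310585 231.61317574]
 [  0.           0.           1.        ]] [[-3.450000e-01  9.390000e-01 -1.000000e-02  2.134150e+02]
 [-7.040000e-01 -2.520000e-01  6.640000e-01  4.093070e+02]
 [ 6.200000e-01  2.360000e-01  7.480000e-01 -1.173036e+03]
 [ 0.000000e+00  0.000000e+00  0.000000e+00  1.000000e+00]] 0.9960221354166666
[[471.76430395   0.         316.23679055]
 [  0.         471.76430395 239.97039777]
 [  0.           0.           1.        ]] [[ 9.60000e-02 -9.95000e-01  4.00000e-03 -7.11100e+01]
 [ 9.70000e-01  9.40000e-02  2.22000e-01 -6.58356e+02]
 [-2.21000e-01 -1.80000e-02  9.75000e-01 -6.07513e+02]
 [ 0.00000e+00  0.00000e+00  0.00000e+00  1.00000e+00]] 0.995830078125
```

View pics/s.png

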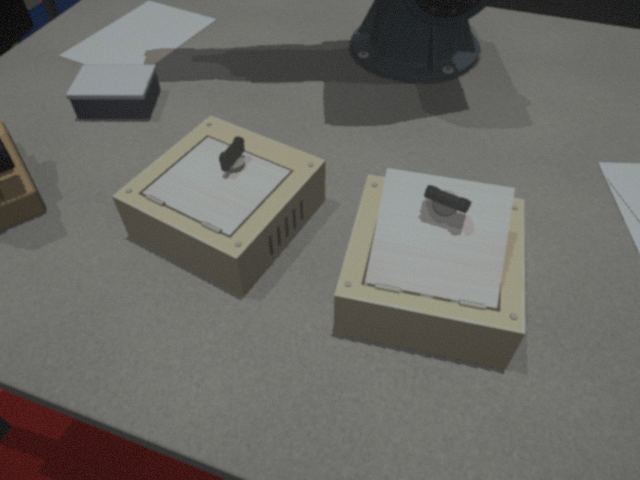

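View pics/t.png

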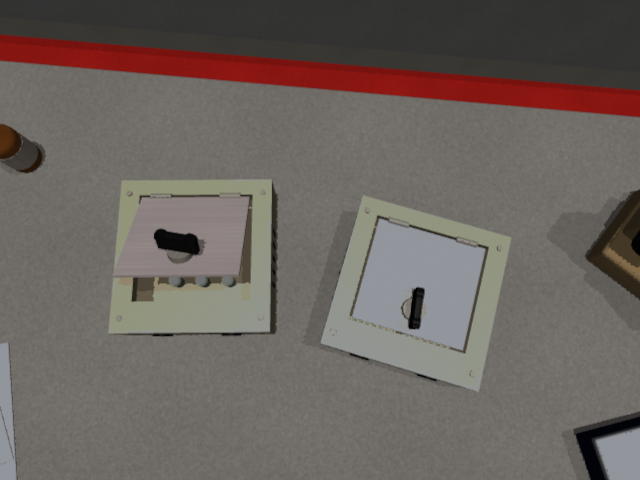

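The left box in the top view (x 110–272, y 180–333) has its hatch open and its knob at about (178,242). The right box is latched. In the scene view, the open box is the right one. Next I'll find the box frame, hatch angle and wing angle.

```bash
cat >> h.py <<'E'
def measure(im,verbose=True):
    P=cloud(im);px=im["pixels"].astype(int);h=cv2.cvtColor(im["pixels"],cv2.COLOR_BGR2HSV)
    return P,px,h
E
python3 - <<'E'
from h import *
d=np.load("im0.npz")
for n in "ts":
    im={k:d[n+"_"+k] for k in("pixels","z_map","mtx","view")}
    P,px,h=measure(im)
    m=(abs(P[...,2]-85)<5)&(px[...,2]-px[...,0]>12)
    k,l,st,c=cv2.connectedComponentsWithStats(m.astype(np.uint8))
    for i in range(1,k):
        if st[i,4]<1500: continue
        q=P[l==i]; print(n,st[i],np.median(q[:,2]))
        r=cv2.minAreaRect(q[:,:2].astype(np.float32));print(r,cv2.boxPoints(r).round(1).tolist())
    print("dark"); m=(px.max(-1)<50)&(P[...,2]>88)&(P[...,2]<220)&(P[...,0]>250)
    k,l,st,c=cv2.connectedComponentsWithStats(m.astype(np.uint8))
    for i in range(1,k):
        if st[i,4]<100: continue
        q=P[l==i];print(st[i],cv2.minAreaRect(q[:,:2].astype(np.float32)),np.percentile(q[:,2],[5,50,95]),q.mean(0))
        top=q
        e,v=np.linalg.eigh(np.cov(q.T)); print("axis",v[:,2],e)
    # hatch panel plane
    m=(px.min(-1)>100)&(P[...,2]>92)&(P[...,2]<200)&(abs(px[...,2]-px[...,0])<40)&(P[...,0]>250)
    q=P[m]
    if len(q)>500:
        c=np.median(q,0);g=q
        for _ in range(5):
            c=g.mean(0);e,v=np.linalg.eigh(np.cov(g.T));g=q[abs((q-c)@v[:,0])<3]
        print("panel",len(q),len(g),c,v[:,0],np.arccos(abs(v[2,0])),g.min(0),g.max(0))
E
```

```text
t [ 114  179  158  100 4470] 83.77774403179188
((661.7299194335938, 168.40267944335938), (147.23922729492188, 221.1025848388672), 5.782240390777588) [[577.2999877929688, 271.0], [599.5999755859375, 51.0], [746.0999755859375, 65.80000305175781], [723.7999877929688, 285.79998779296875]]
t [ 350  195  162  143 4521] 84.26729754116127
((640.6753540039062, -161.96734619140625), (220.69692993164062, 148.77223205566406), 78.5549545288086) [[545.9000244140625, -255.39999389648438], [691.7000122070312, -284.8999938964844], [735.5, -68.5999984741211], [589.7000122070312, -39.099998474121094]]
t [ 109  277  114   56 3343] 83.76703662908392
((549.3167114257812, 190.17843627929688), (75.80463409423828, 154.2081756591797), 5.232065200805664) [[504.5, 263.5], [518.5999755859375, 109.9000015258789], [594.0999755859375, 116.9000015258789], [580.0, 270.3999938964844]]
dark
[154 229  46  27 781] ((623.6322631835938, 171.7625732421875), (71.26010131835938, 21.75274085998535), 84.20549011230469) [155.82432689 169.81928234 178.12333257] [621.93877099 162.56957759 168.26891273]
axis [-0.08361451 -0.9907034
[... 1210 characters left out ...]
99121094), (220.99607849121094, 220.28775024414062), 6.031494140625) [[502.5, 264.1000061035156], [525.5999755859375, 45.0], [745.4000244140625, 68.19999694824219], [722.2000122070312, 287.29998779296875]]
dark
[  0 140  14  33 260] ((699.2075805664062, -453.52093505859375), (21.419599533081055, 21.39780044555664), 57.637176513671875) [ 94.30646256 111.76852502 129.78810989] [ 699.88958286 -447.16438174  111.92903434]
axis [-0.31449609  0.05514482  0.94765566] [ 12.29875925  17.08093646 136.35315528]
panel 13058 12847 [640.92987418 169.50916851 124.6575465 ] [0.5144533  0.05464043 0.8557758 ] 0.5437477638546512 [572.21160457  84.64903549  92.00689124] [706.75332366 250.9101761  163.06256068]
```

Call:
{"method": "carry_out", "body": {
  "deltas": [
    [[3,4,0.5],[0,0,8],1],
    [[7,9,1],[0,0,18],1],
    [[11,14,1.5],[0,0,28],1],
    [[15,19,2],[0,0,38],1],
    [[19,24,2],[0,0,48],1],
    [[23,29,2],[0,0,58],1],
    [[27,34,2],[0,0,68],1],
    [[31,39,2],[0,0,78],1],
    [[34,43,2],[0,0,88],1],
    [[36,46,2],[0,0,98],1]
  ]
}}

```text
t: 1.35
tcp_pos: [543.1, -3.1, 261.6]
ee_rot: [0.502, 0.865, -0.0, -0.0]
wrist_force: [0.3, -1.0, 0.1]
gripper_width: -0.1
finger_force: 0.0
```

Run:
```python
from h import *
s=get_state();print(s["t"],s["joints"].round(3),s["tcp_pos"].round(1),s["ee_rot"].round(3),s["wrist_force"].round(1),s["gripper_width"])
```

```text
1.35 [-0.006  0.303  0.132  1.401  0.     1.045] [543.1  -3.1 261.6] [ 0.502  0.865 -0.    -0.   ] [ 0.3 -1.   0.1] -0.11651425692231743
```

Call:
{"method": "carry_out", "body": {
  "deltas": [
    [[1,2,0],[0,0,10],1],
    [[2,4,-1],[0,0,20],1],
    [[3,6,-2],[0,0,31],1],
    [[4,8,-3],[0,0,41],1],
    [[5,10,-4],[0,0,52],1],
    [[6.2,11.2,-5],[0,0,62],1],
    [[6.2,11.2,-6],[0,0,73],1],
    [[6.2,11.2,-7],[0,0,84],1],
    [[6.2,11.2,-7.5],[0,0,94],1],
    [[6.2,11.2,-7.5],[0,0,104],1]
  ]
}}

```text
t: 2.6
tcp_pos: [603.6, 106.3, 186.3]
ee_rot: [-0.372, 0.928, 0.0, -0.001]
wrist_force: [0.1, 0.2, 0.2]
gripper_width: 0.2
finger_force: 0.0
```

Call:
{"method": "carry_out", "body": {
  "deltas": [
    [[0,0,0],[0,0,10],1],
    [[0,0,0],[0,0,20],1],
    [[0,0,-1],[0,0,30],1],
    [[0,0,-2],[0,0,38],1],
    [[0,0,-3],[0,0,38],1],
    [[0,0,-4],[0,0,38],1],
    [[0,0,-5],[0,0,38],1],
    [[0,0,-6],[0,0,38],1],
    [[0,0,-7],[0,0,38],1]
  ]
}}

```text
t: 3.72
tcp_pos: [604.0, 106.3, 116.6]
ee_rot: [-0.652, 0.759, 0.0, -0.0]
wrist_force: [-1.4, -0.3, 1.8]
gripper_width: 0.0
finger_force: 1.0
```

Call:
{"method": "carry_out", "body": {
  "deltas": [
    [[0,0,-1],[0,0,0],1],
    [[0,0,-1.6],[0,0,0],1],
    [[0,0,-2],[0,0,0],1],
    [[0,0,-2.2],[0,0,0],1],
    [[0,0,-2.2],[0,0,0],1],
    [[0,0,-2.2],[0,0,0],1]
  ]
}}

```text
t: 4.47
tcp_pos: [604.1, 106.3, 96.0]
ee_rot: [-0.652, 0.758, -0.0, 0.0]
wrist_force: [-5.8, -1.3, 10.3]
gripper_width: 0.1
finger_force: 4.8
```

Call:
{"method": "carry_out", "body": {
  "deltas": [
    [[0,0,0],[0,0,0],1],
    [[0,0,3],[0,0,0],0.5],
    [[0,0,7],[0,0,0],0],
    [[-3,0,10],[0,0,0],-0.3],
    [[-6,-3,11],[0,0,0],-0.3],
    [[-9,-5,11],[0,0,0],-0.3],
    [[-10,-6,11],[0,0,0],-0.3]
  ]
}}

```text
t: 5.35
tcp_pos: [503.1, 45.6, 205.9]
ee_rot: [-0.652, 0.759, -0.0, 0.0]
wrist_force: [0.0, -0.3, 0.9]
gripper_width: 55.7
finger_force: 0.0
```

```bash
cat > m.py <<'E'
from h import *
import sys
s=get_state();print(s["t"],s["joints"].round(3),s["tcp_pos"].round(1),s["gripper_width"])
out=[]
a0=np.radians(6.0);X=np.array([np.cos(a0),np.sin(a0),0]);Y=np.array([-X[1],X[0],0]);c0=np.array([624,166,0])
for n in("top","scene"):
    im=vision.get_image(n);P,px,h=measure(im)
    Q=np.stack([(P-c0)@X,(P-c0)@Y,P[...,2]],-1)
    p=(px.min(-1)>90)&(Q[...,0]>-62)&(Q[...,0]<75)&(abs(Q[...,1])<75)&(Q[...,2]>60)&(Q[...,2]<105)
    q=Q[p];A=np.c_[q[:,:2],np.ones(len(q))];co=np.linalg.lstsq(A,q[:,2],rcond=None)[0]
    print(n,"panel slope",co.round(3),len(q))
    m=(px.max(-1)<60)&(Q[...,2]>112)&(Q[...,2]<130)&(np.hypot(Q[...,0]+30,Q[...,1])<40)
    b=Q[m]
    if len(b)>20:
        r=cv2.minAreaRect(b[:,:2].astype(np.float32));e,v=np.linalg.eigh(np.cov(b[:,:2].T));w=v[:,1]*np.sign(v[1,1])
        print("knob",len(b),r,b.mean(0),np.percentile(b[:,2],95),"wing",np.arctan2(w[0],w[1]))
        v_,u_=np.nonzero(m);print("px",u_.min(),u_.max(),v_.min(),v_.max())
    out.append(im["pixels"])
cv2.imwrite(sys.argv[1],np.hstack([cv2.resize(out[0],(400,300)),cv2.resize(out[1],(400,300))]))
E
python3 m.py pics/m1.png
```

```text
5.35 [ 0.09   0.232 -0.102  1.236 -0.    -1.329] [503.1  45.6 205.9] 55.68808052790588
top panel slope [0. 0. 0.] 0
scene panel slope [-4.000e-03 -0.000e+00  8.463e+01] 9018
knob 308 ((-28.529205322265625, -0.45798683166503906), (50.233306884765625, 9.300080299377441), 77.0032730102539) [-27.32059557  -0.48395412 118.30061841] 122.55496637922958 wing 0.2237673341168543
px 423 461 201 221
```

View pics/m1.png

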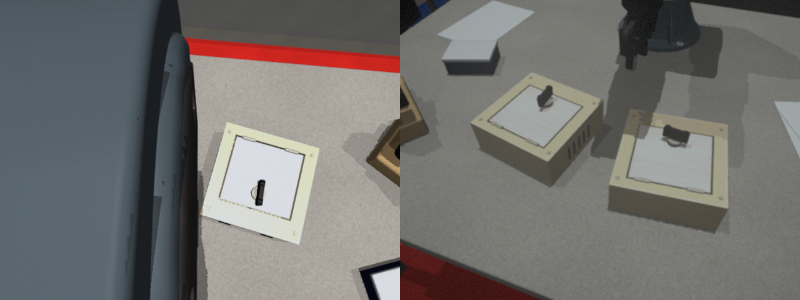

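The right pane shows the hatch flush, and wing is about 0.22. Now I'll grip the knob.

Call:
{"method": "carry_out", "body": {
  "deltas": [
    [[3,4,0],[0,0,2],-0.3],
    [[6,8,0],[0,0,2],-0.3],
    [[9.2,11.7,0],[0,0,2],-0.3],
    [[9.2,11.7,-3],[0,0,2],-0.3],
    [[9.2,11.7,-6],[0,0,2],-0.3],
    [[9.2,11.7,-8.5],[0,0,2],-0.3],
    [[9.2,11.7,-9.7],[0,0,2],-0.3],
    [[9.2,11.7,-9.7],[0,0,2],-0.3]
  ]
}}

```text
t: 6.45
tcp_pos: [596.1, 163.6, 107.7]
ee_rot: [-0.665, 0.747, 0.0, -0.0]
wrist_force: [-0.3, -0.1, -0.0]
gripper_width: 55.4
finger_force: 0.0
```

Call:
{"method": "carry_out", "body": {
  "deltas": [
    [[0,0,0],[0,0,0],0.3],
    [[0,0,0],[0,0,0],0.6],
    [[0,0,0],[0,0,0],1],
    [[0,0,0],[0,0,0],1],
    [[0,0,0],[0,0,0],1],
    [[0,0,0],[0,0,0],1]
  ],
  "newtons": 30
}}

```text
t: 7.2
tcp_pos: [594.4, 163.7, 109.2]
ee_rot: [-0.665, 0.747, 0.001, -0.001]
wrist_force: [-18.2, 1.6, 16.6]
gripper_width: 9.3
finger_force: 32.3
```

Call:
{"method": "carry_out", "body": {
  "deltas": [
    [[-0.1,0,0.2],[0,0,0],1],
    [[-0.1,0,0.2],[0,0,-6],1],
    [[-0.1,0,0.2],[0,0,-14],1],
    [[-0.1,0,0.2],[0,0,-22],1],
    [[-0.1,0,0.2],[0,0,-30],1],
    [[-0.1,0,0.2],[0,0,-38],1],
    [[-0.1,0,0.2],[0,0,-44],1],
    [[-0.1,0,0.2],[0,0,-44],1]
  ]
}}

```text
t: 8.2
tcp_pos: [595.0, 163.3, 110.5]
ee_rot: [-0.337, 0.941, -0.0, -0.0]
wrist_force: [-1.0, -0.8, -2.0]
gripper_width: 9.4
finger_force: 30.2
```

Call:
{"method": "carry_out", "body": {
  "deltas": [
    [[0,0,0],[0,0,-8],1],
    [[0,0,0],[0,0,-16],1],
    [[0,0,0],[0,0,-24],1],
    [[0,0,0],[0,0,-30],1],
    [[0,0,0],[0,0,-33],1],
    [[0,0,0],[0,0,-34],1],
    [[0,0,0],[0,0,-34],1]
  ]
}}

```text
t: 9.07
tcp_pos: [595.3, 162.7, 110.5]
ee_rot: [-0.048, 0.999, -0.001, 0.0]
wrist_force: [0.2, -3.8, -1.5]
gripper_width: 9.2
finger_force: 30.3
```

```bash
python3 -c "
from h import *
s=get_state();print(s['joints'].round(3),s['ft_torque'].round(2),s['wrist_force'].round(1),s['ee_rot'].round(3))"
```

```text
[ 2.670e-01  5.050e-01  4.800e-02  1.113e+00 -1.000e-03  1.710e-01] [-1.13  0.07  0.2 ] [ 0.2 -3.8 -1.5] [-0.048  0.999 -0.001  0.   ]
```

The wing is at about 1.57, so it has reached the stop. Now I'll release and rise.

Call:
{"method": "carry_out", "body": {
  "deltas": [
    [[0,0,0],[0,0,0],0.5],
    [[0,0,0],[0,0,0],0],
    [[0,0,0],[0,0,0],-0.2],
    [[0,0,0],[0,0,0],-0.2],
    [[0,0,2],[0,0,0],-0.2],
    [[0,0,5],[0,0,0],-0.2],
    [[0,0,9],[0,0,0],-0.2],
    [[-4,-2,10],[0,0,0],-0.2],
    [[-9,-5,10],[0,0,0],-0.2],
    [[-10,-8,10],[0,0,0],-0.2]
  ]
}}

```text
t: 10.32
tcp_pos: [492.5, 82.8, 210.6]
ee_rot: [-0.047, 0.999, 0.0, -0.0]
wrist_force: [1.2, -0.4, 0.1]
gripper_width: 50.9
finger_force: 0.0
```

```bash
python3 m.py pics/m2.png
```

```text
10.325 [ 0.166  0.22  -0.106  1.245  0.     0.072] [492.5  82.8 210.6] 50.90239728325482
top panel slope [-1.0000e-02 -2.0000e-03  8.4575e+01] 5410
scene panel slope [-1.5000e-02 -1.0000e-03  8.5499e+01] 9458
knob 145 ((-26.9876651763916, -0.7586178779602051), (7.998165130615234, 49.4448356628418), 89.45449829101562) [-24.54792574  -1.06864495 120.86243676] 123.35312717047968 wing -1.5644664898249743
px 437 446 195 227
```

View pics/m2.png

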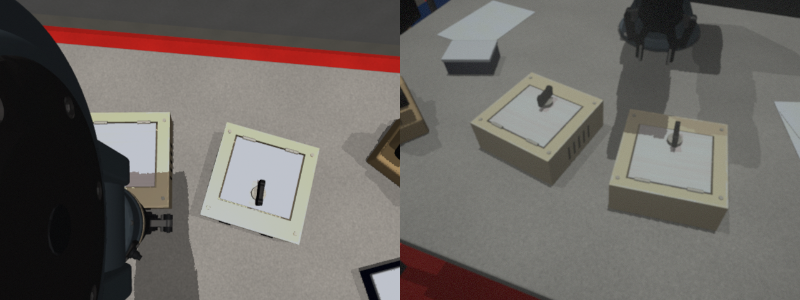

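The hatch is flush and the knob bar lies along the box's x axis (right pane, about (676,133)). The other knob hasn't moved, and the gripper is clear of everything.

```bash
python3 -c "
from rig import workorder
print(workorder.close_job())"
```

```text
the job is handed in; nothing more can be done
None
```

The hatch is pressed shut and its wing knob is turned to the stop (about 1.57 rad by camera). I let go of the knob, left the other box's knob untouched, and handed the job in at about 10 s of the 42 s allowed; no verdict came back.

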